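# Draw the displacement gauge out to its 100 mm mark and hold it for the reading

## Robot

A 7-joint arm with a two-finger parallel gripper is mounted at the origin on a cart in front of the work surface, level with it; the furniture and walls round the work are solid. World frame = base frame: x ahead of the robot, y to its left, z up, the work surface at z = 0. Lengths are in m, angles in rad, forces in N, time in s.
With the tool pointing down it reaches from about 0.425 to 0.925 m from the base axis. Payload 6.8 kg.
Tool frame: the origin (TCP) lies at the very end of the fingers, on their centre line; the grasp point (between the pads) lies 19 mm behind it; z points along the fingers, y is the line along which they close (so a half turn about z gives the same grasp; the last joint's range is limited). The gripper opens to 85 mm and grips with 20 to 120 N. Pads are 22 mm wide; open, the fingers measure 114 mm over their backs; the gripper's body (76 mm by 85 mm) begins 54 mm behind the grasp point. The pads swing forward as they close: fully open they stand 13 mm farther back than shut.
Start: joints at [1.119, 0.477, 0.022, 1.555, -0.011, 1.109, -0.083], TCP at [0.228, -0.636, 0.231] pointing down, gripper open.
Joint ranges: [-2.96, 2.96], [-0.34, 2.1], [-1.41, 1.46], [0.24, 2.44], [-1.37, 4.51], [0.17, 1.92], [-2.96, 2.96]. Speed limits (rad/s): [2.39, 2.39, 3.14, 3.14, 3.14, 3.14, 3.14].

## Interface

Orientations are given as a unit quaternion [w, x, y, z].
In Python, from station import bot gives the robot as it stands. The module is installed in compiled form; this text tells all that it offers.
- The arm moves only by the shell command python3 -m jog 'ROWS' [OPENING] [FORCE]. ROWS is JSON, a list of rows, each a list of 4 numbers: the shift along the tool's x, y, z in cm, then the turn about the tool's z in rad. In form: [[x, y, z, spin], ...]. A call has 1 to 20 rows; each row is the pose to reach, as a shift and turn from the pose commanded when the call began, along the tool's axes at that moment; what a row does not reach only later rows make up. A row lasts 1/12 s, in which the tool goes at most 41.7 mm and 7.16 degrees, less where a joint would pass 70% of its speed; a pose out of reach is approached as far as the arm can. A call with a gripper value outside its range is refused whole. OPENING is the closure, from -1 (fully open) to 1 (shut), set as the call begins (- or left out, the last holds). The fingers move at their own pace and stop on an object; FORCE is the grip in N (left out, the last holds). Time passes only in rows, so rows that repeat a pose let the fingers close. It gives the time, the measured TCP pose, the force, the opening and the grip force at its end, in the units of the state.
- bot.get_obs(): the state, without advancing time (a new reading comes with each control period).
- bot.read_camera(name): name is "side" or "top" or "wrist"; returns a dict with "pixels" (480x640x3 uint8, red, green, blue), "depth" (480x640 float32, m along the optical axis (not along the pixel's ray), 0 where there is no reading), "fovy" (degrees; the focal length in pixels is half the picture's height over the tangent of half this angle, whatever the lens; pixels are square), "cx", "cy" (the principal point, pixels), "pose" (4x4, takes a point from camera to world coordinates). Camera axes: x right, y down, z forward; pixel columns grow to the right and rows downward; lengths in m; the calibration is good to about 2 mm. A picture is of the moment at which its call begins.
- bot.hand_in(): hands the job in; it is judged then, once.
The state is a dict: "t": time; "q": joint angles; "joint_vel": joint speeds; "joint_torque": joint torques, N m; "eef_pos": TCP position; "tool_rot": TCP orientation; "contact_force": force on the tool from outside, world axes, zero at the start; "torque": the same for the moment, N m; "gripper_width": opening from 0.0 (shut) to 1.0 (fully open); "grasp_force": force on a finger pad.
Only numpy, scipy, OpenCV 4.12 (cv2) and the standard library are available. Lean on these libraries where they do the work, as an engineer would, in place of code of your own. Each camera call takes 0.05 s, during which the arm holds its last target. There are 200 camera calls.

## Task

The displacement gauge is to be read at 100 mm: first lift away the amber bottle that somebody left on the gauge's base plate in the path of the arm, and stand it upright on the bench, off the plate. Then squeeze the lock button on the grip head to free the spring-return arm, draw the arm out until its pointer is on the 100 mm mark (the last of the three long marks on the scale), and finish still holding it there with the button squeezed in, because the spring pulls the arm home if it is let go. Do not run the arm into the bottle, and leave the timer, the objective can and the petri dish where they are.

Things in the scene. Friction and masses are not known exactly. Their poses are not given: they have to be found in the camera images.
- gauge: Displacement gauge, fixed. Origin: on the bench below the grip head's centre with the arm home; z up; the arm draws out along -y; -x (scale, button side) faces the robot. Aluminium base plate 12 mm thick, x -55 to 55, y -145 to 175 mm. Grey housing 48 mm wide, y 16 to 160, z 38 to 86 mm; a 20 mm square steel tube (axis z 62 mm) telescopes out of it, with the grip head on its end.
- grip_head: Black block on the arm's end, 38 x 28 x 38 mm (x, y, z); origin at its centre, 62 mm above the bench; axes as the gauge's; it moves only along the arm. Lock button in the middle of its -x face: 45 mm across in x over the button, 41 mm with it in. Pinch it along x from above at centre height: that presses the button. A steel pointer below it, at its y = 0, reaches 42 mm to -x over the scale.
- gauge_arm (a joint): How far the arm is drawn out of its housing, in m: 0 home (latched), 0.100 = pointer on the 100 mm mark, 0.118 end stop. A return spring pulls it home, 4 N at home to 5.5 N drawn out.
- lock_button (a joint): How far the lock button is pressed into the grip head, m: 0 out, 0.004 fully in. Round metal button, 16 mm diameter, standing 7 mm off the head's -x face, pressed along +x; its spring takes 4 N to start, 6 N fully in. The latch holds the arm home (1.5 mm play) until the button is over 2.5 mm in; away from home nothing latches.
- mark_100 (a point): Middle of the 100 mm mark, at gauge x -45, y -100, z 22 mm. The scale strip runs along the base plate's front edge (gauge x -56 to -34 mm, under 27 mm high), tilted to the front: thin short black marks every 10 mm to 120 mm, thick long ones at 0, 50 and 100 mm (gauge y 0, -50, -100 mm); no numbers.
- bottle: Closed amber reagent bottle with a screw cap, 48 mm diameter (straight body; grip it about 75 mm up), 100 mm high, about 0.15 kg; origin at the centre of its underside. It stands on the base plate beyond the grip head, in the arm's path. There is free bench for it on the robot's right of the plate, before the keyboard.
- timer: White table timer, 66 x 66 x 20 mm, on the bench; origin at the centre of its underside. Bystander.
- objective_can: Black round can, 36 mm diameter, 54 mm high; origin at the centre of its underside. Bystander.
- petri_dish: Closed petri dish, 62 mm diameter, 15 mm high; origin at the centre of its underside. Bystander.
- keyboard: Computer keyboard lying fixed on the bench, 150 mm in x, 440 mm in y, 31 mm high; origin at the centre of its underside. To the right of the work. Behind the gauge, from x = 0.6 m, stand a tall drying oven and a computer tower: keep the gripper clear of them.

How it is judged:
By the outcome, as a careful person would: the job done as asked, in the order asked, and still so for the second after the job is handed in, while the arm keeps its last pose, push and grip.
It also fails if it takes over 48 s, if anything falls off the work surface, if the arm or the gripper's body presses on something with over 40 N, if the wrist force passes 120 N, or if a joint passes its speed limit or range.

## Working session

There is one attempt and no reset: what is moved stays moved. The work goes in short steps, Python scripts to look and compute and a shell command to move; the robot and the scene stay as the last step left them, time stands still between calls to the robot, and variables do not carry over. Pictures are saved under pics/ and viewed, at most 10 in all, crops included, and the job is handed in when it is done.

```bash
mkdir -p pics
cat > h.py <<'E'
import numpy as np,cv2
from station import bot
def cam(n):
    c=bot.read_camera(n); f=240/np.tan(np.radians(c['fovy'])/2)
    v,u=np.mgrid[0:480,0:640]; d=c['depth']
    P=np.stack([(u-c['cx'])/f*d,(v-c['cy'])/f*d,d],-1)@c['pose'][:3,:3].T+c['pose'][:3,3]
    P[d==0]=np.nan
    return c,P
E
python3 - <<'E'
from h import *
o=bot.get_obs(); print({k:np.round(v,3) for k,v in o.items()})
for n in['top','side']:
    c,P=cam(n); cv2.imwrite(f'pics/{n}0.png',c['pixels'][...,::-1]); np.save(n+'P.npy',P); np.save(n+'I.npy',c['pixels']); print(n,c['fovy'],np.round(c['pose'],3))
E
```

```text
{'t': np.float64(0.0), 'q': array([ 1.119,  0.478,  0.022,  1.556, -0.012,  1.109, -0.083]), 'joint_vel': array([ 0.003, -0.   ,  0.001,  0.   ,  0.002,  0.   , -0.001]), 'joint_torque': array([-1.0000e-03, -5.9645e+01,  1.6080e+00, -2.8121e+01,  1.2000e-02,
        9.0000e-03, -0.0000e+00]), 'eef_pos': array([ 0.227, -0.635,  0.23 ]), 'tool_rot': array([-0.001,  0.985,  0.171, -0.   ]), 'contact_force': array([ 0.393,  0.347, -0.532]), 'torque': array([ 0.011,  0.008, -0.036]), 'grasp_force': np.float64(0.0), 'gripper_width': np.float64(0.999)}
top 47.52701717683498 [[-0.011 -0.991  0.137  0.29 ]
 [-1.     0.015  0.027  0.015]
 [-0.029 -0.136 -0.99   1.318]
 [ 0.     0.     0.     1.   ]]
side 54.36071649060605 [[-0.961 -0.151  0.233  0.245]
 [-0.277  0.448 -0.85   0.92 ]
 [ 0.024 -0.881 -0.472  0.569]
 [ 0.     0.     0.     1.   ]]
```

View pics/top0.png

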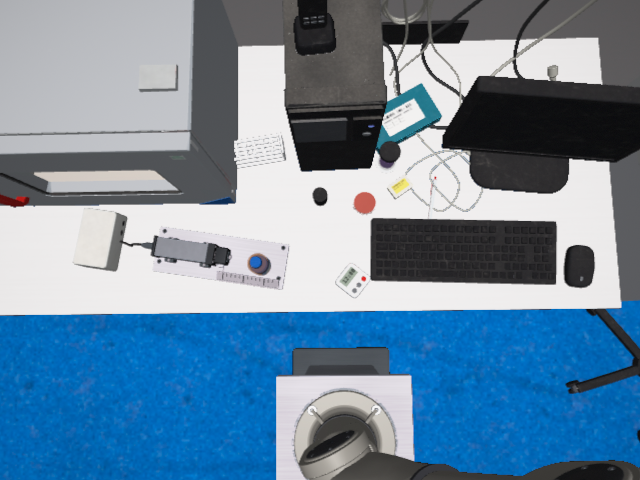

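View pics/side0.png

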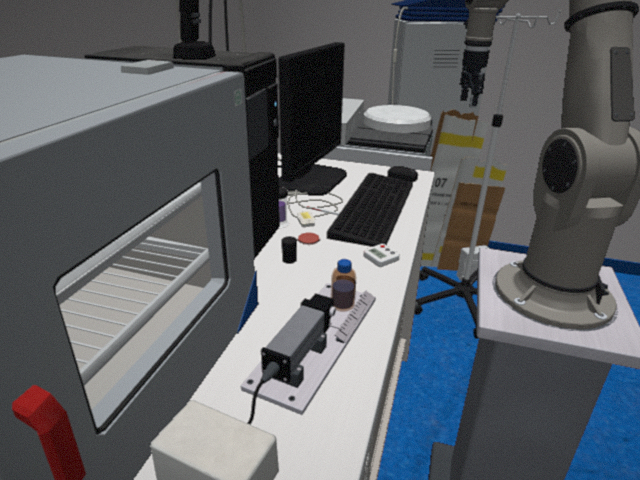

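The top view shows the gauge plate at cols 155–290 and rows 228–288, with the grip head near (222,256) and the bottle cap at (259,263). The timer is at (352,280), the can at (320,196) and the dish at (364,203). Next I'll measure these.

```bash
cat > m.py <<'E'
from h import *
P=np.load('topP.npy'); I=np.load('topI.npy')
for n,(u,v) in dict(cap=(259,263),head=(222,256),timer=(352,280),can=(320,194),dish=(364,203),bench=(315,250),cornerRB=(286,287),cornerRT=(290,245)).items(): print(n,np.round(P[v,u],3))
x,y,z=P[...,0],P[...,1],P[...,2]
reg=(x>.3)&(x<.62)&(y>-.05)&(y<.55)
R=P[reg]
def fit(m):
    q=R[m][:,:2]; r=cv2.minAreaRect((q*1000).astype(np.float32)); print(m.sum(),r,np.round(cv2.boxPoints(r)))
zz=R[:,2]
bz=np.nanmedian(P[240:260,300:330,2]); print('benchz',bz)
print('plate');fit((zz>.008)&(zz<.017)&(R[:,1]>.1)&(R[:,1]<.44))
print('housing');fit((zz>.080)&(zz<.092)&(R[:,1]>.19)&(R[:,1]<.44))
cp=(zz>.094)&(zz<.106)&(R[:,1]<.25); print('cap',np.median(R[cp],0),cp.sum());fit(cp)
cr=cv2.resize(I[215:300,145:375,::-1],None,fx=3.4,fy=3.4,interpolation=cv2.INTER_CUBIC); cv2.imwrite('pics/crop0.png',cr)
for a,b in[('can',(300,340,180,210)),('timer',(330,375,258,302))]:
    Q=P[b[2]:b[3],b[0]:b[1]].reshape(-1,3);Q=Q[Q[:,2]>.012]; print(a,np.round([Q.min(0),Q.max(0)],3))
E
python3 m.py
```

```text
cap [0.406 0.185 0.109]
head [0.426 0.275 0.081]
timer [ 0.371 -0.024  0.013]
can [0.573 0.049 0.053]
dish [ 0.559 -0.057  0.006]
bench [ 0.446  0.064 -0.003]
cornerRB [ 0.357  0.136 -0.006]
cornerRT [0.459 0.125 0.004]
benchz -0.00042822832611300043
plate
2932 ((478.57427978515625, 270.9187316894531), (337.5635986328125, 253.55792236328125), 89.99694061279297) [[352. 102.]
 [605. 102.]
 [605. 440.]
 [352. 440.]]
housing
1420 ((469.50689697265625, 327.1077880859375), (241.8850555419922, 236.14781188964844), 17.42363929748535) [[319. 404.]
 [389. 178.]
 [620. 251.]
 [550. 476.]]
cap [0.40362805 0.18707176 0.09602039] 48
48 ((408.3454895019531, 194.11865234375), (33.811798095703125, 33.358341217041016), 44.785953521728516) [[385. 194.]
 [408. 170.]
 [432. 194.]
 [409. 218.]]
can [[0.554 0.034 0.012]
 [0.59  0.068 0.061]]
timer [[ 0.33  -0.078  0.012]
 [ 0.423  0.016  0.026]]
```

View pics/crop0.png

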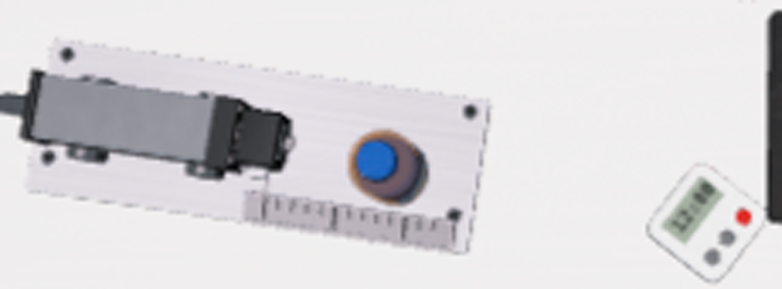

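The crop shows the plate corners at about (55,40), (490,100), (470,252) and (27,190). The cap is at (376,160), the head's top is near (262,140) and the 0 mark is at x≈262. Depth is noisy, so I'll use rays with the known heights instead.

```bash
cat >> h.py <<'E'
def ray(c,u,v,z):
    f=240/np.tan(np.radians(c['fovy'])/2); d=c['pose'][:3,:3]@[(u-c['cx'])/f,(v-c['cy'])/f,1]; p=c['pose'][:3,3]
    return p+d*(z-p[2])/d[2]
def rigid(A,B):
    a,b=A.mean(0),B.mean(0); H=(A-a).T@(B-b); th=np.arctan2(H[0,1]-H[1,0],H[0,0]+H[1,1]); R=np.array([[np.cos(th),-np.sin(th)],[np.sin(th),np.cos(th)]])
    return th,b-R@a,R,(A-a)@R.T+b-B
E
python3 - <<'E'
from h import *
c=bot.read_camera('top'); I=c['pixels']
g=lambda x,y,z:ray(c,145+x/3.4-.35,215+y/3.4-.35,z)
W=np.array([g(*p,.012)[:2] for p in[(55,40),(490,100),(470,252),(27,190)]])
# left = +y ; top=+x
G=np.array([[.055,.175],[.055,-.145],[-.055,-.145],[-.055,.175]])
th,t,R,e=rigid(G,W); print('gauge yaw deg',np.degrees(th),'org',t,'res mm',e.round(4)*1000)
print('head top in gauge',(g(262,140,.081)[:2]-t)@R)
for xx in(264,333,403): print('mark',((g(xx,225,.022)[:2]-t)@R).round(4))
hsv=cv2.cvtColor(I,cv2.COLOR_RGB2HSV); m=cv2.inRange(hsv,(100,120,60),(125,255,255)); m[:215]=0;m[300:]=0;m[:,:230]=0;m[:,290:]=0
mo=cv2.moments(m,True); u,v=mo['m10']/mo['m00'],mo['m01']/mo['m00']; w=ray(c,u,v,.110); print('cap px',u,v,w,'gauge',(w[:2]-t)@R)
for n,u,v,z in[('timer',352,280,.02),('dish',364,203,.015),('kbcorner',371,282,.0),('kbtop',371,220,.031)]:
  w=ray(c,u,v,z); print(n,w.round(3),((w[:2]-t)@R).round(3))
E
```

```text
gauge yaw deg -8.657898245316465 org [0.42802611 0.2767659 ] res mm [[ 0.4  1. ]
 [ 0.5 -1.8]
 [-0.5  0.3]
 [-0.4  0.5]]
head top in gauge [-0.00157269 -0.00180795]
mark [-0.0561  0.0002]
mark [-0.0494 -0.048 ]
mark [-0.0426 -0.0968]
cap px 255.47321428571428 261.83035714285717 [0.40844088 0.19315133 0.11      ] gauge [-0.00677518 -0.08561002]
timer [ 0.371 -0.024  0.02 ] [-0.011 -0.306]
dish [ 0.557 -0.057  0.015] [ 0.178 -0.31 ]
kbcorner [ 0.366 -0.07   0.   ] [-0.009 -0.352]
kbtop [ 0.513 -0.072  0.031] [ 0.136 -0.332]
```

Gauge origin is (0.428, 0.277) with yaw −8.7°, and the bottle is near (0.408, 0.194). I'll move over the bottle with the finger axis along gauge x.

```bash
python3 -m jog '[[34.8,-28.5,0,-1.07],[34.8,-28.5,0,-1.07],[34.8,-28.5,0,-1.07],[34.8,-28.5,0,-1.07],[34.8,-28.5,0,-1.07],[34.8,-28.5,0,-1.07],[34.8,-28.5,0,-1.07],[34.8,-28.5,0,-1.07],[34.8,-28.5,0,-1.07],[34.8,-28.5,0,-1.07],[44.2,-51.7,3,-1.07],[44.2,-51.7,3,-1.07],[44.2,-51.7,3,-1.07],[44.2,-51.7,3,-1.07],[44.2,-51.7,3,-1.07],[44.2,-51.7,3,-1.07],[45.1,-72,3,-1.07],[45.1,-72,3,-1.07],[45.1,-72,3,-1.07],[45.1,-72,3,-1.07]]' -1 40
cat > where.py <<'E'
from h import *
import sys
from scipy.spatial.transform import Rotation as Ro
o=bot.get_obs(); w,x,y,z=o['tool_rot']; M=Ro.from_quat([x,y,z,w]).as_matrix()
print('t',o['t'],'pos',o['eef_pos'].round(4),'phi',np.degrees(np.arctan2(M[1,0],M[0,0])).round(2),'tz',M[:,2].round(3),'F',o['contact_force'].round(1),'g',o['gripper_width'].round(3),o['grasp_force'].round(1),'q',o['q'].round(2))
T=np.array(eval(sys.argv[1])) if len(sys.argv)>1 else None
if T is not None: print('shift cm',((T-o['eef_pos'])@M*100).round(2),'spin',np.radians(np.degrees(np.arctan2(M[1,0],M[0,0]))-81.3).round(3))
th=np.radians(-8.66);R=np.array([[np.cos(th),-np.sin(th)],[np.sin(th),np.cos(th)]]);print('gauge',((o['eef_pos'][:2]-[.428,.2768])@R).round(4))
E
python3 where.py '[.409,.194,.20]'
```

```text
t: 1.82
eef_pos: [0.4246, 0.1322, 0.2022]
tool_rot: [0.0, 0.76, 0.649, -0.0]
contact_force: [0.8, 0.2, 0.9]
gripper_width: 1.001
grasp_force: 0.0Traceback (most recent call last):
  File "where.py", line 5, in <module>
    print('t',o['t'],'pos',o['eef_pos'].round(4),'phi',np.degrees(np.arctan2(M[1,0],M[0,0])).round(2),'tz',M[:,2].round(3),'F',o['contact_force'].round(1),'g',o['gripper_width'].round(3),o['grasp_force'].round(1),'q',o['q'].round(2))
                                                                                                                                                               ^^^^^^^^^^^^^^^^^^^^^^^^
AttributeError: 'float' object has no attribute 'round'
```

```bash
sed -i "s/o\['gripper_width'\].round(3),o\['grasp_force'\].round(1)/o['gripper_width'],o['grasp_force']/" where.py; python3 where.py '[.409,.194,.20]'
python3 - <<'E'
from h import *
c,P=cam('wrist'); cv2.imwrite('pics/w1.png',c['pixels'][...,::-1]); np.save('w1P.npy',P); print(c['pose'].round(3))
import pickle; pickle.dump(c,open('w1.pkl','wb'))
E
```

```text
t 1.8167 pos [0.4246 0.1322 0.2022] phi 80.98 tz [ 0. -0. -1.] F [0.8 0.2 0.9] g 1.0011461498358378 0.0 q [ 0.15  0.19 -0.65  2.08  0.14  0.92 -0.74]
shift cm [ 5.85 -2.51  0.22] spin -0.006
gauge [ 0.0184 -0.1434]
[[ 0.988 -0.152 -0.04   0.436]
 [-0.157 -0.953 -0.257  0.197]
 [ 0.001  0.26  -0.965  0.345]
 [ 0.     0.     0.     1.   ]]
```

View pics/w1.png

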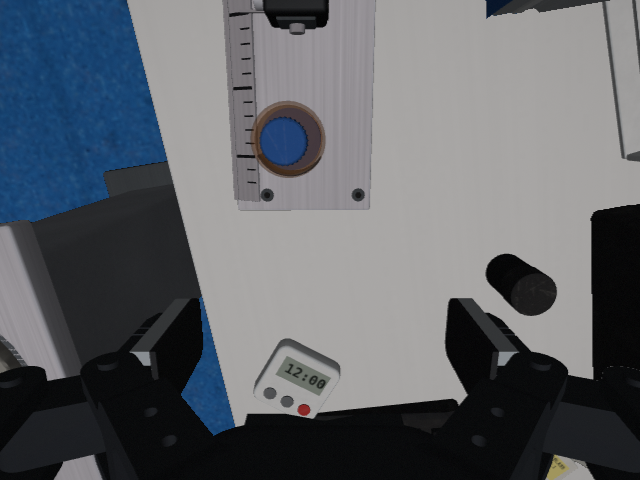

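The wrist view shows the marks at (240,13), (242,88) and (245,156), the plate's near corners at (238,210) and (371,209), and the cap's centre at (284,142). I'll refine both poses from these.

Run:
```python
from h import *; import pickle
c=pickle.load(open('w1.pkl','rb'))
W=np.array([ray(c,u,v,z)[:2] for u,v,z in[(240,13,.022),(242,88,.022),(245,156,.022),(238,210,.012),(371,209,.012)]])
G=np.array([[-.045,0],[-.045,-.05],[-.045,-.1],[-.055,-.145],[.055,-.145]])
th,t,R,e=rigid(G,W); print(np.degrees(th),t,(e*1000).round(1))
w=ray(c,284,142,.112); print('cap',w,(w[:2]-t)@R)
w=ray(c,298,27,.062); print('button-ish/knob end of head',(w[:2]-t)@R)
w=ray(c,289,139,.06); print('body',w,(w[:2]-t)@R)
```

```text
-9.102771060475261 [0.43256323 0.2773304 ] [[-0.9 -0.1]
 [ 0.3  0.3]
 [ 0.6  0.3]
 [ 0.4  0.2]
 [-0.4 -0.7]]
cap [0.41259367 0.19270052 0.112     ] [-0.00632912 -0.08672337]
button-ish/knob end of head [-0.00047365 -0.01752672]
body [0.41120522 0.19320576 0.06      ] [-0.00778001 -0.08644415]
```

```bash
python3 -m jog '[[3,-1.2,0,0],[5.8,-2.3,0,0],[5.8,-2.3,0,0],[5.8,-2.3,4,0],[5.8,-2.3,8,0],[5.8,-2.3,11,0],[5.8,-2.3,13.6,0],[5.8,-2.3,13.6,0],[5.8,-2.3,13.6,0]]' && python3 -m jog '[[0,0,0,0],[0,0,0,0],[0,0,0,0],[0,0,0,0],[0,0,0,0],[0,0,0,0],[0,0,0,0],[0,0,0,0],[0,0,0,0],[0,0,0,0],[0,0,0,0],[0,0,0,0]]' 1 40; python3 where.py '[.411,.1935,.066]'
```

```text
t: 2.62
eef_pos: [0.4111, 0.1909, 0.0656]
tool_rot: [-0.001, 0.76, 0.65, -0.002]
contact_force: [0.4, -0.3, 0.9]
gripper_width: 1.001
grasp_force: 0.0
t: 3.62
eef_pos: [0.4128, 0.1921, 0.0678]
tool_rot: [0.001, 0.76, 0.649, 0.001]
contact_force: [-1.7, 0.1, 7.4]
gripper_width: 0.556
grasp_force: 39.4
t 3.6167 pos [0.4128 0.1921 0.0678] phi 81.0 tz [ 0.003  0.001 -1.   ] F [-1.7  0.1  7.4] g 0.556130292354567 39.444653391838074 q [-0.08  0.43 -0.59  2.17  0.4   0.64 -1.1 ]
shift cm [ 0.11 -0.2   0.18] spin -0.005
gauge [-0.0023 -0.0861]
```

```bash
python3 -m jog '[[0,0,-2,0],[0,0,-4.5,0],[0,0,-6,0],[-2,0.8,-6,0],[-4.5,2,-6,0],[-7.5,3.2,-6,0],[-10.5,4.4,-6,0],[-12.8,5.3,-6,0],[-12.8,5.3,-6,0],[-12.8,5.3,-4,0],[-12.8,5.3,-1.5,0],[-12.8,5.3,0,0],[-12.8,5.3,0.6,0],[-12.8,5.3,0.9,0],[-12.8,5.3,0.9,0]]'; python3 where.py
```

```text
t: 4.87
eef_pos: [0.4444, 0.0572, 0.0575]
tool_rot: [0.0, 0.76, 0.65, 0.0]
contact_force: [0.4, 1.0, -1.4]
gripper_width: 0.551
grasp_force: 42.1
t 4.8667 pos [0.4444 0.0572 0.0575] phi 81.03 tz [ 0.  0. -1.] F [ 0.4  1.  -1.4] g 0.5512201494126033 42.123870849609375 q [ 0.19  0.43 -0.54  2.19  0.38  0.61 -0.79]
gauge [ 0.0492 -0.2147]
```

```bash
python3 -m jog '[[0,0,0.1,0],[0,0,0.2,0],[0,0,0.2,0],[0,0,0.2,0]]'
python3 - <<'E'
from h import *
cv2.imwrite('pics/s2.png',cv2.resize(bot.read_camera('side')['pixels'][150:390,200:520,::-1],None,fx=2.4,fy=2.4))
E
```

```text
t: 5.2
eef_pos: [0.445, 0.057, 0.0559]
tool_rot: [0.0, 0.76, 0.649, 0.001]
contact_force: [0.2, 0.5, 0.9]
gripper_width: 0.55
grasp_force: 42.2
```

View pics/s2.png

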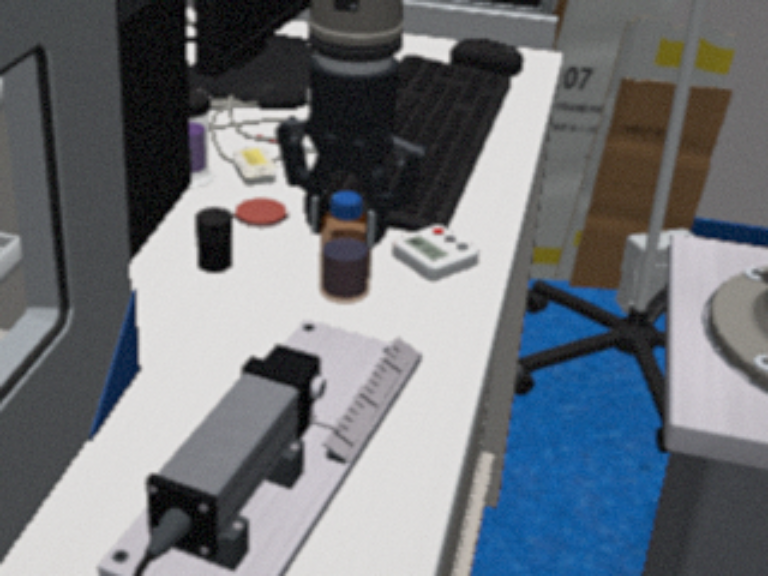

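The bottle is upright, off the plate and clear of the timer, and it looks to be touching the bench. I'll press 1 mm more, release and rise.

```bash
python3 -m jog '[[0,0,0.1,0],[0,0,0.1,0],[0,0,0.1,0]]'; python3 -m jog '[[0,0,0.1,0],[0,0,0,0],[0,0,0,0],[0,0,0,0],[0,0,0,0],[0,0,0,0],[0,0,-1,0],[0,0,-3,0],[0,0,-6,0],[0,0,-9,0],[0,0,-11,0],[0,0,-11,0]]' -1; python3 where.py '[.426,.25,.165]'
```

```text
t: 5.5
eef_pos: [0.445, 0.0572, 0.0555]
tool_rot: [0.001, 0.76, 0.65, 0.001]
contact_force: [-3.1, 0.0, 14.2]
gripper_width: 0.555
grasp_force: 40.7
t: 6.5
eef_pos: [0.4468, 0.0576, 0.1688]
tool_rot: [0.002, 0.76, 0.649, 0.003]
contact_force: [1.1, -1.3, -0.5]
gripper_width: 0.998
grasp_force: 0.0
t 6.5 pos [0.4468 0.0576 0.1688] phi 81.01 tz [ 0.007  0.001 -1.   ] F [ 1.1 -1.3 -0.5] g 0.9981002782053073 0.0 q [ 0.3   0.24 -0.64  2.11  0.2   0.84 -0.61]
shift cm [18.67 -5.07  0.37] spin -0.005
gauge [ 0.0516 -0.2138]
```

```bash
python3 -m jog '[[3,-1,0,0],[7,-2.3,0,0],[11,-3.7,0,0],[15.4,-5.1,0,0],[15.4,-5.1,0,0],[15.4,-5.1,0,0]]'
python3 - <<'E'
from h import *; import pickle
c,P=cam('wrist'); cv2.imwrite('pics/w3.png',c['pixels'][...,::-1]); np.save('w3P.npy',P); pickle.dump(c,open('w3.pkl','wb'))
E
python3 where.py
```

```text
t: 7.0
eef_pos: [0.4167, 0.2202, 0.1645]
tool_rot: [-0.001, 0.758, 0.652, 0.0]
contact_force: [-0.1, -0.2, 0.2]
gripper_width: 1.001
grasp_force: 0.0
t 7.05 pos [0.4173 0.2175 0.1641] phi 81.18 tz [-0.001 -0.    -1.   ] F [-0.4 -1.1 -0.5] g 1.0009968753966831 0.0 q [-0.    0.3  -0.71  2.06  0.26  0.86 -1.01]
gauge [-0.0017 -0.0602]
```

View pics/w3.png

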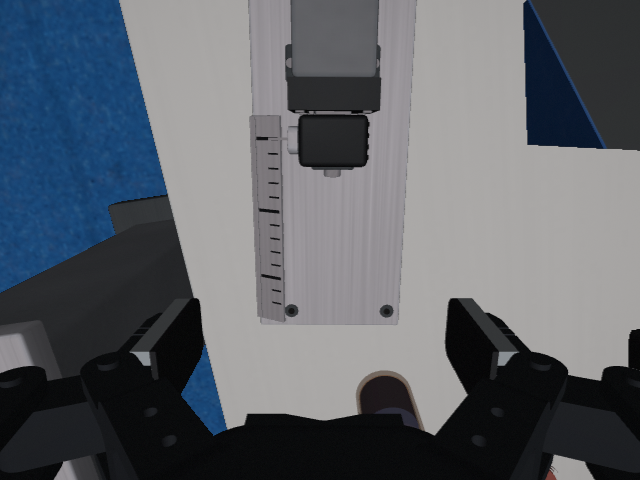

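The wrist view shows the head's top at cols 300–367 and rows 115–166, with the button on its left. The marks are at (262,138), (269,211) and (271,277), and the plate corners at (260,324) and (398,324). The bottle stands clear at (388,400).

```bash
python3 - <<'E'
from h import *; import pickle
c=pickle.load(open('w3.pkl','rb'))
W=np.array([ray(c,u,v,z)[:2] for u,v,z in[(262,138,.022),(269,211,.022),(271,277,.022),(260,324,.012),(398,324,.012)]])
G=np.array([[-.045,0],[-.045,-.05],[-.045,-.1],[-.055,-.145],[.055,-.145]])
th,t,R,e=rigid(G,W); print(np.degrees(th),t,(e*1000).round(1))
for n,u,v,z in[('head',333.5,140,.081),('headL',300,140,.081),('headR',367,140,.081),('front',333,166,.081)]:
  w=ray(c,u,v,z); print(n,w.round(4),(w[:2]-t)@R)
o=bot.get_obs(); print('tcp in gauge',(o['eef_pos'][:2]-t)@R)
E
python3 where.py '[0.4325,.277,.043]'
```

```text
-8.344249528882328 [0.4304343 0.2779759] [[ 1.2 -0.3]
 [-1.4  0.8]
 [-0.9  0.8]
 [ 0.6 -0.9]
 [ 0.6 -0.4]]
head [0.4316 0.2779 0.081 ] [1.16983027e-03 6.87014687e-05]
headL [0.4137 0.2806 0.081 ] [-0.016967    0.00016505]
headR [0.4495 0.2751 0.081 ] [ 1.93063171e-02 -2.76493666e-05]
front [0.4293 0.2641 0.081 ] [ 0.00090774 -0.01384734]
tcp in gauge [-0.004236   -0.06170533]
t 7.05 pos [0.4173 0.2175 0.1641] phi 81.18 tz [-0.001 -0.    -1.   ] F [-0.4 -1.1 -0.5] g 1.0009968753966831 0.0 q [-0.    0.3  -0.71  2.06  0.26  0.86 -1.01]
shift cm [ 6.11  0.6  12.11] spin -0.002
gauge [-0.0017 -0.0602]
```

```bash
python3 -m jog '[[3,0.2,0,0],[6.1,0.3,0,0],[6.1,0.3,0,0],[6.1,0.3,3,0],[6.1,0.3,6,0],[6.1,0.3,9,0],[6.1,0.3,11,0],[6.1,0.3,12.1,0],[6.1,0.3,12.1,0],[6.1,0.3,12.1,0]]' -1; python3 where.py '[.430,.2775,.043]'
```

```text
t: 7.88
eef_pos: [0.4309, 0.2756, 0.0434]
tool_rot: [0.0, 0.761, 0.649, -0.0]
contact_force: [0.6, 0.3, -0.0]
gripper_width: 0.999
grasp_force: 0.0
t 7.8833 pos [0.4309 0.2756 0.0434] phi 80.93 tz [-0.    -0.001 -1.   ] F [ 0.6  0.3 -0. ] g 0.9992834409171922 0.0 q [-0.22  0.55 -0.59  2.05  0.49  0.68 -1.29]
shift cm [ 0.17 -0.12  0.04] spin -0.007
gauge [ 0.003  -0.0007]
```

```bash
python3 -m jog '[[0.1,-0.1,0,-0.006],[0.1,-0.1,0,-0.006],[0.1,-0.1,0,-0.006],[0.1,-0.1,0,-0.006],[0.1,-0.1,0,-0.006],[0.1,-0.1,0,-0.006],[0.1,-0.1,0,-0.006],[0.1,-0.1,0,-0.006],[0.1,-0.1,0,-0.006],[0.1,-0.1,0,-0.006],[0.1,-0.1,0,-0.006],[0.1,-0.1,0,-0.006],[0.1,-0.1,0,-0.006],[0.1,-0.1,0,-0.006]]' 1 35; python3 where.py
python3 - <<'E'
from h import *; import pickle
c=bot.read_camera('wrist'); cv2.imwrite('pics/w4.png',c['pixels'][...,::-1])
E
```

```text
t: 9.05
eef_pos: [0.4293, 0.2783, 0.0443]
tool_rot: [-0.0, 0.758, 0.652, 0.0]
contact_force: [-3.6, -1.3, 8.5]
gripper_width: 0.475
grasp_force: 34.8
t 9.05 pos [0.4293 0.2783 0.0443] phi 81.34 tz [ 0.  0. -1.] F [-3.6 -1.3  8.5] g 0.47526849444533953 34.84696984291077 q [-0.22  0.55 -0.59  2.05  0.49  0.68 -1.28]
gauge [0.001  0.0017]
```

View pics/w4.png

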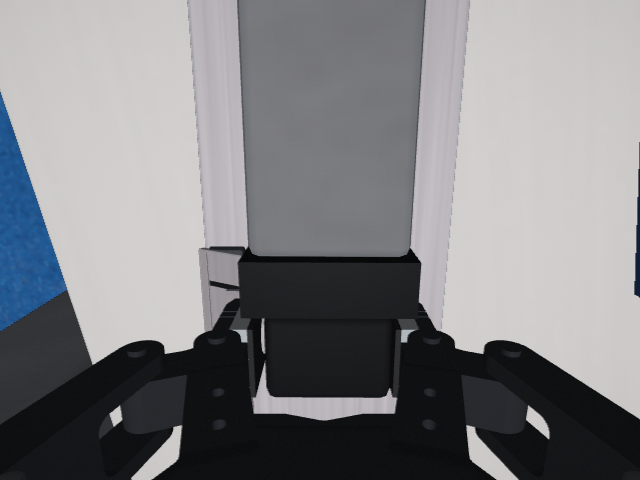

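The width is about 40.4 mm, so the button is in, and the head sits centred between the pads at (330,357). I'll draw the arm out.

```bash
python3 -m jog '[[-0.3,0,0,0],[-0.8,0,0,0],[-1.5,0,0,0],[-2.5,0,0,0],[-3.5,0,0,0],[-4.5,0,0,0],[-5.5,0,0,0],[-6.5,0,0,0],[-7.5,0,0,0],[-8.5,0,0,0],[-9.2,0,0,0],[-9.7,0,0,0],[-10,0,0,0],[-10,0,0,0],[-10,0,0,0],[-10,0,0,0],[-10,0,0,0]]'; python3 where.py
python3 - <<'E'
from h import *; import pickle
c=bot.read_camera('wrist'); cv2.imwrite('pics/w5.png',c['pixels'][...,::-1]); pickle.dump(c,open('w5.pkl','wb'))
c=bot.read_camera('side'); cv2.imwrite('pics/s5.png',cv2.resize(c['pixels'][250:400,270:430,::-1],None,fx=4.5,fy=4,interpolation=cv2.INTER_CUBIC))
E
```

```text
t: 10.52
eef_pos: [0.4141, 0.1815, 0.0443]
tool_rot: [-0.001, 0.758, 0.652, 0.001]
contact_force: [-5.9, 7.1, 8.3]
gripper_width: 0.47
grasp_force: 35.3
t 10.5167 pos [0.4141 0.1815 0.0443] phi 81.44 tz [ 0.001  0.003 -1.   ] F [-5.9  7.1  8.3] g 0.4704750479316311 35.305598974227905 q [-0.04  0.48 -0.6   2.19  0.48  0.6  -1.14]
gauge [ 0.0006 -0.0963]
```

View pics/w5.png

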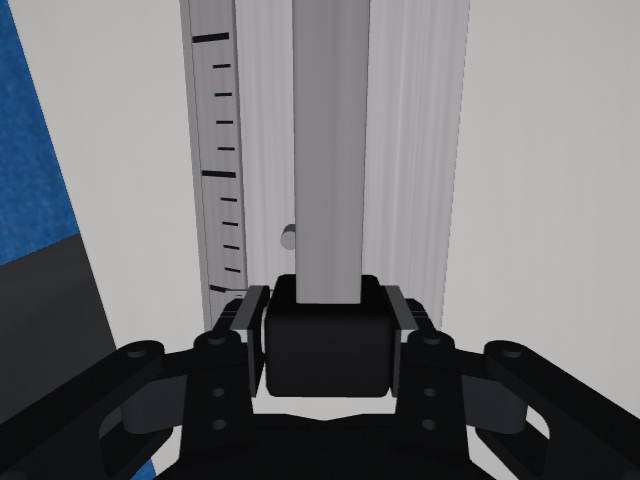

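View pics/s5.png

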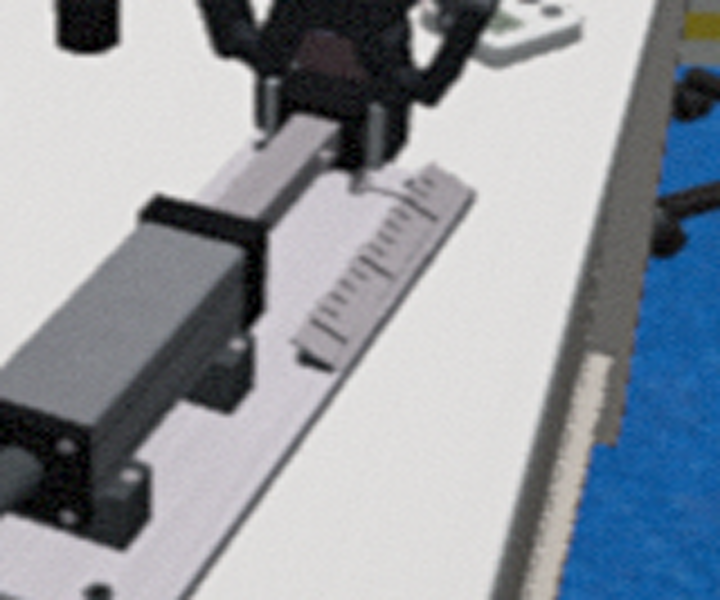

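The pointer is just short of the 100 mark (its tip near (243,290), the mark at (217,289)). The head hasn't moved in the grip, since its near edge is at row 396 as before. The TCP has moved 98.0 mm, so 2 mm more is needed.

```bash
python3 -m jog '[[-0.1,0,0,0],[-0.2,0,0,0],[-0.2,0,0,0],[-0.2,0,0,0],[-0.2,0,0,0],[-0.2,0,0,0],[-0.2,0,0,0],[-0.2,0,0,0]]'; python3 where.py
python3 - <<'E'
from h import *
o=bot.get_obs()['eef_pos']; print('travel',np.hypot(*(o[:2]-[.4293,.2783])))
w=bot.read_camera('wrist')['pixels'][140:340,180:270,::-1]; s=bot.read_camera('side')['pixels'][285:350,335:385,::-1]
cv2.imwrite('pics/z6.png',np.hstack([cv2.resize(w,(270,600),interpolation=cv2.INTER_CUBIC),cv2.resize(s,(460,600),interpolation=cv2.INTER_CUBIC)]))
E
```

```text
t: 11.28
eef_pos: [0.4138, 0.1796, 0.0442]
tool_rot: [-0.001, 0.758, 0.652, 0.001]
contact_force: [-5.9, 6.2, 9.0]
gripper_width: 0.472
grasp_force: 35.4
t 11.2833 pos [0.4138 0.1796 0.0442] phi 81.45 tz [ 0.001  0.003 -1.   ] F [-5.9  6.2  9. ] g 0.4716984642942398 35.35488188266754 q [-0.04  0.48 -0.6   2.19  0.48  0.6  -1.14]
gauge [ 0.0006 -0.0983]
travel 0.09995475317414224
```

View pics/z6.png

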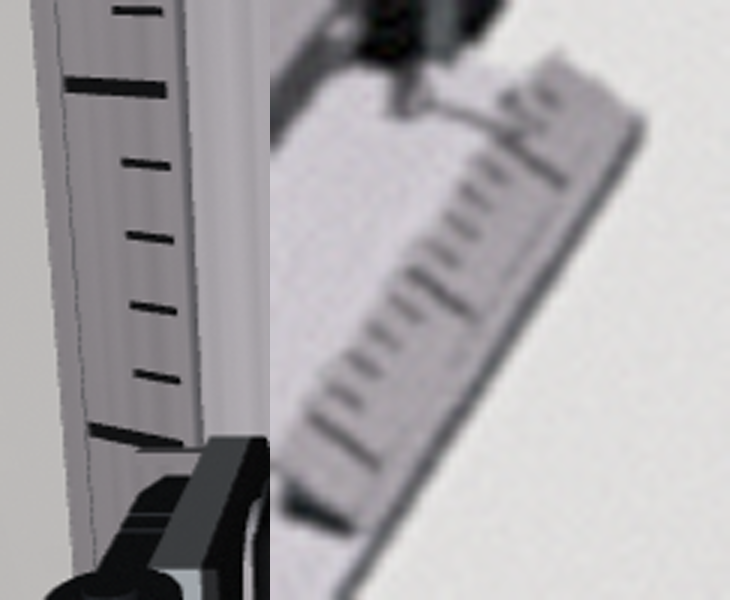

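The side crop shows the pointer running straight onto the third long mark, at (515,135). In the wrist crop it appears about 1 mm low, which matches the parallax from its height above the scale. Travel is 99.95 mm and the button is held in, so I'm handing in.

```bash
python3 -c "
from station import bot
print(bot.hand_in())"
```

```text
the job is handed in; nothing more can be done
None
```

The job is handed in, though no verdict came back: the bottle stands upright on the bench off the plate, and the arm is held at the 100 mm mark (99.95 mm measured gripper travel) with the button squeezed in, at about 11.4 s of the 48 s allowed.

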